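Slide a carton up the loading ramp into the inclined roller lane

TASK

Load the small carton lying at the foot of the ramp into the roller lane: slide it end-on up the ramp, between the guide bars and over the sprung return stop, and press it against the end buffer until the stop has sprung up fully behind it; then let go so that it stays held between stop and buffer. Work the buffer gently, never driving it to the end of its travel, keep the carton flat on its way and leave the other things on the bench alone.

Things in the scene. Friction and masses are not known exactly. Their poses are not given: they have to be found in the camera images.
- carton: Small closed cardboard carton, 108 mm wide (x), 192 mm long (y), 60 mm high, too wide to grasp, 0.45 to 0.8 kg. Origin: centre of its underside, z up. Starts flat on the bench just before the ramp, roughly end-on to the lane but up to 0.4 rad askew and 30 mm off its middle; either end may lead. Pushing it up the ramp takes 2 to 8 N (friction about 0.6).
- lane: Inclined roller lane fixed to the bench, plain aluminium and steel, 390 mm long with its ramp, 157 mm wide. Origin: middle of the ramp's foot, on the bench; x points up the lane (the way the carton goes), z up. Steel ramp from x = 0 to 0.100; then the deck rises at 3 degrees: a plate to x = 0.150, eight free-turning 16 mm rollers, an end plate at x = 0.39 that stands 42 mm above the deck.
- ramp_crest (a point): Middle of the ramp's upper edge, where the deck begins: 100 mm up the lane from the lane's origin, 18 mm above the bench.
- guide_mouth (a point): Middle of the mouth between the guide bars, above the ramp's foot. The two aluminium bars are 6 mm thick, their tops 32 mm above the deck; they stand 178 mm apart here, close in at 20 degrees, and run parallel, 116 mm apart, from 85 mm up the lane to its end.
- return_stop (a joint): Sprung return stop, a 32 mm wide dark steel rocker in the middle of the deck just past the crest. 0 rad = up: its blunt nose stands 8 mm above the deck, facing up the lane. A carton sliding over presses it down (about 0.2 rad, 1 N); it springs up by itself once the carton's trailing end has passed its nose by 2 mm.
- stop_nose (a point): Top edge of the return stop's nose, on the face that looks up the lane; 144 mm up the lane from its origin when the stop is up (moves with the stop). The loaded carton's trailing end rests against it.
- end_buffer (a joint): Travel (m, up the lane) of the sprung rubber-faced end buffer, 64 mm wide, centred 24 mm above the deck. 0 = fully out; yields from 1.6 N, then 0.8 N per mm; travel ends at 0.014 (12.8 N). The return stop springs up when the buffer is pressed in by about 0.005 (5.5 N); a loaded carton leaves it pressed in by about 0.003.
- lane_end (a point): Fixed point on the deck, in the middle of the lane, right below the buffer's rubber face as it stands fully out: 333 mm up the lane from its origin, 30 mm above the bench.
- tape_duct: Bystander, leave alone: roll of grey duct tape lying flat, 99 mm across, 48 mm high. Origin at the centre of its underside.
- wood_block_0: Bystander, leave alone: wooden packing block 45 x 110 x 32 mm. Origin at the centre of its underside.
- paint_brush: Bystander, leave alone: flat paint brush, 194 mm long, 38 mm wide, 16 mm thick. Origin at the centre of its underside.
- pliers: Bystander, leave alone: combination pliers lying flat, 176 mm long. Origin at the centre of its underside.
- hex_bolt_1: Bystander, leave alone: hexagon bolt lying down, 89 mm long. Origin at the centre of its underside.
- grease_tin: Bystander, leave alone: round screw-top tin, 70 mm across, 46 mm high. Origin at the centre of its underside.

How it is judged:
By the outcome, as a careful person would: the job done as asked, in the order asked, and still so for the second after the job is handed in, with the robot touching nothing.
It also fails if it takes over 58 s, if anything falls off the work surface, if the arm or the gripper's body presses on something with over 40 N, if the wrist force passes 120 N, or if a joint passes its speed limit or range.

ROBOT

A 6-joint arm with a two-finger parallel gripper is mounted at the origin on a cart in front of the work surface, level with it; the furniture and walls round the work are solid. World frame = base frame: x ahead of the robot, y to its left, z up, the work surface at z = 0. Lengths are in m, angles in rad, forces in N, time in s.
With the tool pointing down it reaches from about 0.25 to 0.775 m from the base axis. Payload 4 kg.
Tool frame: the origin (TCP) lies on the mounting face of the last link; the fingertips stand 199 mm ahead of it and the grasp point (between the pads) lies 180 mm ahead of it (ctrl.grasp_offset is the distance from the TCP to the grasp point, in m); z points along the fingers, y is the direction in which the jaws open and shut (so a half turn about z gives the same grasp; the last joint's range is limited). The gripper opens to 94 mm and grips with 3 to 60 N. Pads are 16 mm wide; open, the fingers measure 119 mm over their backs; the gripper's body (75 mm by 177 mm) begins 78 mm behind the grasp point.
Start: joints at [-1.446, 0.087, 1.371, -0, 1.684, -0.103], TCP at [0.124, -0.536, 0.405] pointing down, gripper open.
Joint ranges: [-3.1, 3.1], [-0.76, 2.03], [0.27, 2.55], [-1.08, 4.22], [0.17, 2.65], [-2.57, 2.57]. Speed limits (rad/s): [2.79, 2.79, 3.14, 3.14, 3.14, 3.14].

INTERFACE

Orientations are given as a unit quaternion [x, y, z, w].
In Python, from bench import ctrl gives the robot as it stands.
- The arm moves only by the tool step_arm, never from a script. Its argument "deltas" is a list of rows, each a list of 7 numbers: the shift along the tool's x, y, z in mm, then the turn, a rotation vector about the tool's x, y, z in rad, then the opening, from 0 (shut) to 1 (fully open). In form: [[x, y, z, rx, ry, rz, grip], ...]. A call has 1 to 12 rows; each row is the pose to reach, as a shift and turn from the pose commanded when the call began, along the tool's axes at that moment; what a row does not reach only later rows make up. A row lasts 1/10 s, in which the tool goes at most 50 mm and 8.59 degrees, less where a joint would pass 70% of its speed; a pose out of reach is approached as far as the arm can. A call with a gripper value outside its range is refused whole. The fingers move at their own pace and stop on an object; the grip force is fixed at half the most. Time passes only in rows, so rows that repeat a pose let the fingers close. It gives the time, the measured TCP pose, the force and the opening at its end, in the units of the state.
- ctrl.state(): the state, without advancing time (a new reading comes with each control period).
- ctrl.read_camera(name): name is "scene" or "top"; returns the picture (420x560x3 uint8, blue, green, red); there is no depth.
- ctrl.camera_model(name): a dict with "camera_matrix" (3x3 intrinsics, pixels), "T" (4x4, takes a point from camera to world coordinates). Camera axes: x right, y up, looking along -z (the intrinsics and any distortion apply to the point x, -y, -z); pixel columns grow to the right and rows downward; lengths in m; the calibration is good to about 2 mm. A picture is of the moment at which its call begins. camera_model takes no time and is no camera call.
- ctrl.sign_off(): hands the job in, once; it reports no verdict.
The state is a dict: "clock": time; "joint_pos": joint angles; "joint_velocities": joint speeds; "joint_efforts": joint torques, N m; "tool_pos": TCP position; "orientation": TCP orientation; "force": force on the tool from outside, world axes, zero at the start; "wrist_torque": the same for the moment, N m; "grip_width": opening from 0.0 (shut) to 1.0 (fully open).
Only numpy, scipy, OpenCV 4.12 (cv2) and the standard library are available. Lean on these libraries where they do the work, as an engineer would, in place of code of your own. Each camera call takes 0.05 s, during which the arm holds its last target.

## Working session

There is one attempt and no reset: what is moved stays moved. The work goes in short steps, Python scripts to look and compute and a tool call to move; the robot and the scene stay as the last step left them, time stands still between calls to the robot, and variables do not carry over. Pictures are saved under pics/ and viewed, and the job is handed in when it is done.

Besides the shell and the picture viewer there is one more tool, called after "Emit:" as a command line: name --pt "numbers of a row" for each row, then --argument value for the rest. step_arm: Moves the arm, as the interface text tells. Its arguments: {"type":"object","properties":{"deltas":{"type":"array","items":{"type":"array","items":{"type":"number"}}}},"required":["deltas"]}

```bash
ls; mkdir -p pics; python3 - <<'E'
from bench import ctrl
import cv2,numpy as np
np.set_printoptions(precision=4,suppress=True)
for n in("scene","top"):
    cv2.imwrite(f"pics/{n}0.png",ctrl.read_camera(n)); m=ctrl.camera_model(n); print(n,m)
print(ctrl.state(),ctrl.grasp_offset)
E
```

```text
pics
scene {'camera_matrix': array([[531.9183,   0.    , 278.564 ],
       [  0.    , 531.9183, 216.627 ],
       [  0.    ,   0.    ,   1.    ]]), 'T': array([[-0.636 ,  0.3252, -0.6998, -0.2545],
       [-0.7716, -0.2851,  0.5686,  0.6359],
       [-0.0146,  0.9016,  0.4323,  0.574 ],
       [ 0.    ,  0.    ,  0.    ,  1.    ]])}
top {'camera_matrix': array([[456.1002,   0.    , 277.7142],
       [  0.    , 456.1002, 207.7975],
       [  0.    ,   0.    ,   1.    ]]), 'T': array([[-0.0073,  0.992 , -0.1257,  0.4818],
       [-0.9999, -0.0061,  0.0102, -0.0562],
       [ 0.0093,  0.1258,  0.992 ,  0.9045],
       [ 0.    ,  0.    ,  0.    ,  1.    ]])}
{'clock': 0.1, 'joint_pos': array([-1.4461,  0.0878,  1.3721,  0.    ,  1.6836, -0.1031]), 'joint_velocities': array([ 0.0014, -0.0005, -0.0033,  0.0016, -0.0023,  0.0003]), 'joint_efforts': array([  0.0013, -34.1255, -30.3301,   0.0719,   0.0305,  -0.0001]), 'tool_pos': array([ 0.1242, -0.5357,  0.4036]), 'orientation': array([ 0.9935,  0.1137, -0.    , -0.001 ]), 'force': array([ 0.0922, -0.1459, -0.0653]), 'wrist_torque': array([0.0428, 0.0196, 0.0054]), 'grip_width': 1.000576558727233} 0.1804
```

View pics/scene0.png

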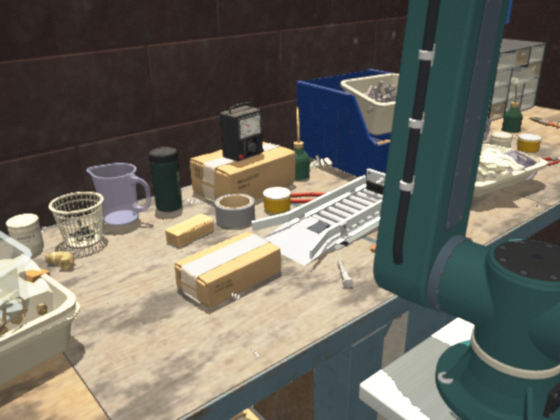

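View pics/top0.png

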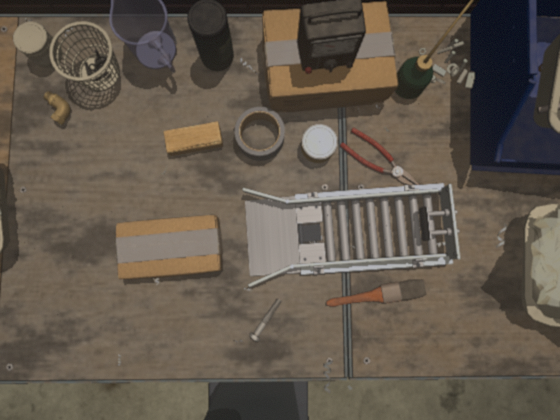

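The scene view shows the carton before the ramp. In the top view the carton spans about (117..219, 217..277), and the lane runs right from its foot at x≈248 to its end at x≈455. I'll enlarge both for corners.

```bash
python3 - <<'E'
import cv2
a=cv2.imread("pics/top0.png")
cv2.imwrite("pics/c1.png",cv2.resize(a[180:300,100:260],None,fx=5,fy=5,interpolation=cv2.INTER_CUBIC))
cv2.imwrite("pics/c2.png",cv2.resize(a[170:300,235:475],None,fx=3.33,fy=3.33,interpolation=cv2.INTER_CUBIC))
E
```

```text
(no output)
```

View pics/c1.png

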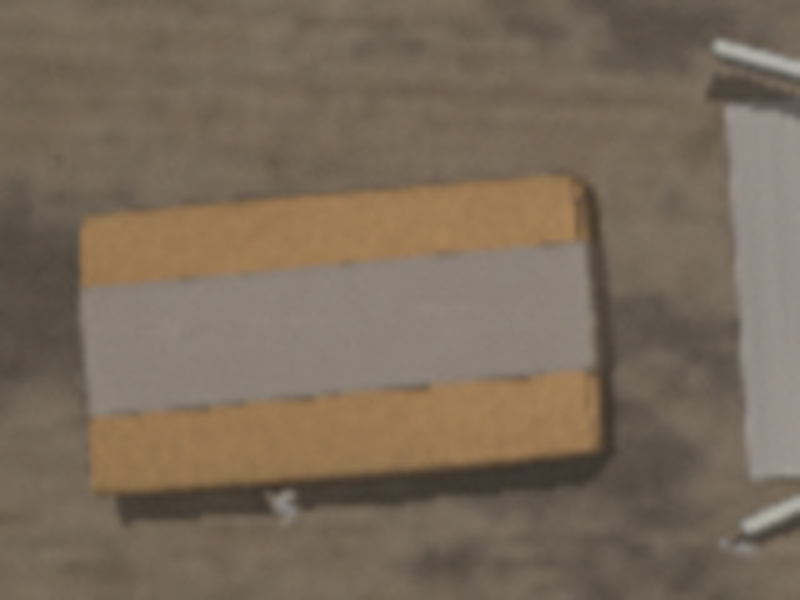

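View pics/c2.png

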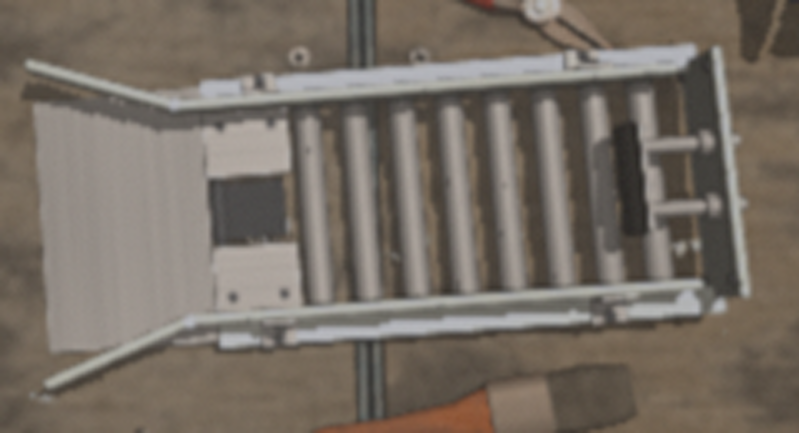

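```bash
cat > h.py <<'E'
import numpy as np
from scipy.optimize import least_squares
from bench import ctrl
def ray(cam,uv):
    m=ctrl.camera_model(cam);K=m["camera_matrix"];T=m["T"]
    d=np.array([(uv[0]-K[0,2])/K[0,0],-(uv[1]-K[1,2])/K[1,1],-1.])
    return T[:3,3],T[:3,:3]@d
def at(cam,uv,z):
    o,d=ray(cam,uv);return o+d*(z-o[2])/d[2]
def proj(cam,p):
    m=ctrl.camera_model(cam);K=m["camera_matrix"];T=m["T"]
    q=T[:3,:3].T@(np.asarray(p)-T[:3,3]);return np.array([K[0,0]*q[0]/-q[2]+K[0,2],-K[1,1]*q[1]/-q[2]+K[1,2]])
E
python3 - <<'E'
from h import *
np.set_printoptions(precision=4,suppress=True)
c1=lambda p:(p[0]/5+100-.4,p[1]/5+180-.4)
c2=lambda p:(p[0]/3.33+235-.35,p[1]/3.33+170-.35)
C=np.array([at("top",c1(p),.06) for p in[(82,216),(583,175),(601,455),(94,493)]])
print("carton",C, C.mean(0)); e=(C[1]+C[2]-C[0]-C[3])/2; print("len",np.linalg.norm(e),np.linalg.norm((C[0]+C[1]-C[2]-C[3])/2),"yaw",np.arctan2(e[1],e[0]))
dk=lambda x:.018+(x-.1)*np.tan(np.radians(3))
L={"foot+":((35,103),0),"foot-":((50,352),0),"crest+":((203,122),.018),"crest-":((215,308),.018),
"kink+":((170,107),.05),"kink-":((190,318),.05),"barend+in":((688,72),.061),"barend-in":((700,283),.061),"endpl+":((716,48),.075),"endpl-":((747,295),.075),"buf+":((615,125),.066),"buf-":((627,232),.066),
"mouth+":((28,63),.04),"mouth-":((45,388),.04)}
for k,(p,z) in L.items(): print(k,at("top",c2(p),z))
E
```

```text
carton [[0.5626 0.2349 0.06  ]
 [0.5768 0.0497 0.06  ]
 [0.4735 0.0421 0.06  ]
 [0.4611 0.2268 0.06  ]] [0.5185 0.1384 0.06  ]
len 0.18544262894326313 0.10270610811194707 yaw -1.499307904717118
foot+ [ 0.6114 -0.0004  0.    ]
foot- [ 0.4632 -0.0095  0.    ]
crest+ [ 0.5969 -0.1004  0.018 ]
crest- [ 0.4881 -0.106   0.018 ]
kink+ [ 0.6015 -0.0802  0.05  ]
kink- [ 0.4824 -0.0902  0.05  ]
barend+in [ 0.6181 -0.3724  0.061 ]
barend-in [ 0.4996 -0.3729  0.061 ]
endpl+ [ 0.6293 -0.3835  0.075 ]
endpl- [ 0.4926 -0.393   0.075 ]
buf+ [ 0.5876 -0.3281  0.066 ]
buf- [ 0.5279 -0.332   0.066 ]
mouth+ [0.629  0.0012 0.04  ]
mouth- [ 0.4441 -0.0088  0.04  ]
```

Top view crops read: carton corners (82,216), (583,175), (601,455), (94,493) in the first crop, and the lane foot, bars, buffer and end plate in the second. The lane runs at yaw about −1.508 from its foot at (0.537,−0.005). The carton is aligned to about 0.01 rad but sits about 10 mm to the −x side. I'll nudge it sideways first, then push its end with tilted, straddling fingers.

```bash
cat >> h.py <<'E'
from scipy.spatial.transform import Rotation as Ro
F=np.array([.5370,-.0045]);d=np.array([.0623,-.9981]);n=np.array([.9981,.0623])
def lane(l,w): return F+l*d+w*n
def inl(p): q=np.asarray(p)[:2]-F; return q@d,q@n
def Rt(xdir,tilt=0):
    # tool down, tool x horizontal along xdir ; then tilt about tool y
    x=np.array([xdir[0],xdir[1],0]);z=np.array([0,0,-1.]);y=np.cross(z,x)
    return Ro.from_matrix(np.c_[x,y,z])*Ro.from_rotvec([0,tilt,0])
def delta(R,tip,s=None,L=.199):
    """tip: desired fingertip-centre world pos"""
    s=s or ctrl.state();R0=Ro.from_quat(s["orientation"])
    tcp=np.asarray(tip)-R.apply([0,0,L])
    t=R0.inv().apply(tcp-s["tool_pos"])*1000;r=(R0.inv()*R).as_rotvec()
    print("tcp",tcp.round(4),"delta mm",t.round(1),"rot",r.round(4));return t,r
def show():
    s=ctrl.state();R=Ro.from_quat(s["orientation"]);tip=s["tool_pos"]+R.apply([0,0,.199])
    print("t",s["clock"],"tip",tip.round(4),"lane(l,w)",np.round(inl(tip),4),"R",R.as_matrix().round(3).tolist(),"F",s["force"].round(2),"grip",round(s["grip_width"],3))
E
python3 - <<'E'
from h import *
show()
c=np.array([.5185,.1384]);print("carton lane",inl(c))
p=c-n*.092; delta(Rt(n),[*p,.10])
E
```

```text
t 0.1 tip [ 0.1241 -0.5353  0.2046] lane(l,w) [ 0.5041 -0.4451] R [[0.974, 0.226, -0.0], [0.226, -0.974, 0.002], [0.0, -0.002, -1.0]] F [ 0.09 -0.15 -0.07] grip 1.001
carton lane (np.float64(-0.14378104), np.float64(-0.009562180000000071))
tcp [0.4267 0.1327 0.299 ] delta mm [ 445.6 -582.6  105.9] rot [-0.002  -0.      0.1655]
```

Emit:
step_arm --pt "445 -582 0 0 0 0.166 1" --pt "445 -582 0 0 0 0.166 1" --pt "445 -582 0 0 0 0.166 1" --pt "445 -582 0 0 0 0.166 1" --pt "445 -582 0 0 0 0.166 1" --pt "445 -582 0 0 0 0.166 1" --pt "445 -582 0 0 0 0.166 1" --pt "445 -582 0 0 0 0.166 1" --pt "445 -582 0 0 0 0.166 1" --pt "445 -582 0 0 0 0.166 1" --pt "445 -582 0 0 0 0.166 1" --pt "445 -582 0 0 0 0.166 1"

```text
clock: 1.3
tool_pos: [0.3716, 0.0131, 0.4046]
orientation: [1.0, 0.031, 0.0, 0.0]
force: [-0.5, -0.1, -0.2]
grip_width: 0.999
```

```bash
python3 - <<'E'
from h import *
show()
c=np.array([.5185,.1384])
p=c-n*.092; delta(Rt(n),[*p,.10])
E
```

```text
t 1.3 tip [0.3717 0.013  0.2056] lane(l,w) [-0.0277 -0.1639] R [[0.998, 0.062, 0.001], [0.062, -0.998, -0.0], [0.001, 0.001, -1.0]] F [-0.45 -0.07 -0.17] grip 0.999
tcp [0.4267 0.1327 0.299 ] delta mm [  62.4 -116.   105.5] rot [ 0.0005 -0.0006 -0.0002]
```

Emit:
step_arm --pt "62 -116 100 0 0 0 1" --pt "62 -116 100 0 0 0 1" --pt "62 -116 100 0 0 0 1" --pt "62 -116 100 0 0 0 1" --pt "62 -116 140 0 0 0 1" --pt "62 -116 165 0 0 0 1" --pt "62 -116 183 0 0 0 1" --pt "62 -116 183 0 0 0 1" --pt "62 -116 183 0 0 0 1"

```text
clock: 2.2
tool_pos: [0.4265, 0.13, 0.2223]
orientation: [1.0, 0.031, 0.0, 0.0]
force: [0.0, 0.3, -0.3]
grip_width: 0.998
```

```bash
python3 - <<'E'
from h import *
import cv2
show()
cv2.imwrite("pics/top1.png",cv2.resize(ctrl.read_camera("top")[150:330,90:330],None,fx=3.3,fy=3.3,interpolation=cv2.INTER_CUBIC))
E
```

```text
t 2.2 tip [0.4266 0.1299 0.0233] lane(l,w) [-0.141  -0.1018] R [[0.998, 0.061, 0.0], [0.061, -0.998, -0.0], [0.0, 0.0, -1.0]] F [ 0.    0.32 -0.27] grip 0.998
```

View pics/top1.png

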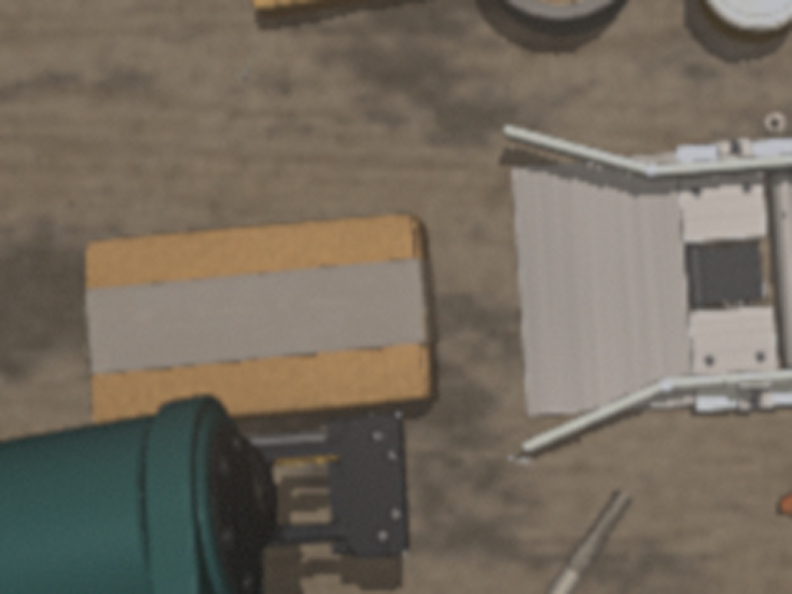

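The gripper stands on the carton's near side without touching it. Next I make contact slowly.

Emit:
step_arm --pt "12 0 0 0 0 0 1" --pt "22 0 0 0 0 0 1" --pt "26 0 0 0 0 0 1" --pt "28 0 0 0 0 0 1" --pt "30 0 0 0 0 0 1" --pt "32 0 0 0 0 0 1"

```text
clock: 2.85
tool_pos: [0.4573, 0.1327, 0.2219]
orientation: [1.0, 0.031, -0.003, -0.0]
force: [-9.0, 1.0, 6.8]
grip_width: 0.995
```

Emit:
step_arm --pt "2 0 0 0 0 0 1" --pt "4 0 0 0 0 0 1"

```text
clock: 3.05
tool_pos: [0.4612, 0.1329, 0.2219]
orientation: [1.0, 0.031, -0.003, -0.0]
force: [-8.8, 0.7, 6.2]
grip_width: 1.002
```

```bash
python3 - <<'E'
from h import *
import cv2
show()
cv2.imwrite("pics/top2.png",cv2.resize(ctrl.read_camera("top")[150:330,90:330],None,fx=3.3,fy=3.3,interpolation=cv2.INTER_CUBIC))
cv2.imwrite("pics/sc2.png",cv2.resize(ctrl.read_camera("scene")[180:330,130:370],None,fx=3.3,fy=3.3,interpolation=cv2.INTER_CUBIC))
show()
E
```

```text
t 3.05 tip [0.4599 0.1329 0.0229] lane(l,w) [-0.1419 -0.0684] R [[0.998, 0.062, -0.007], [0.062, -0.998, -0.0], [-0.007, -0.0, -1.0]] F [-8.76  0.66  6.23] grip 1.002
t 3.15 tip [0.4604 0.1329 0.0229] lane(l,w) [-0.1419 -0.0679] R [[0.998, 0.062, -0.005], [0.062, -0.998, -0.0], [-0.005, -0.0, -1.0]] F [-6.36  0.54  5.61] grip 0.998
```

View pics/top2.png

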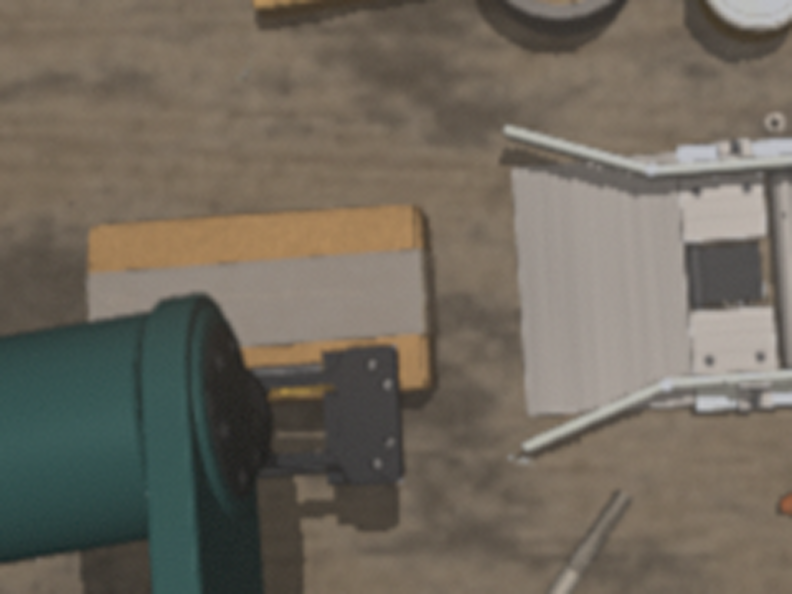

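View pics/sc2.png

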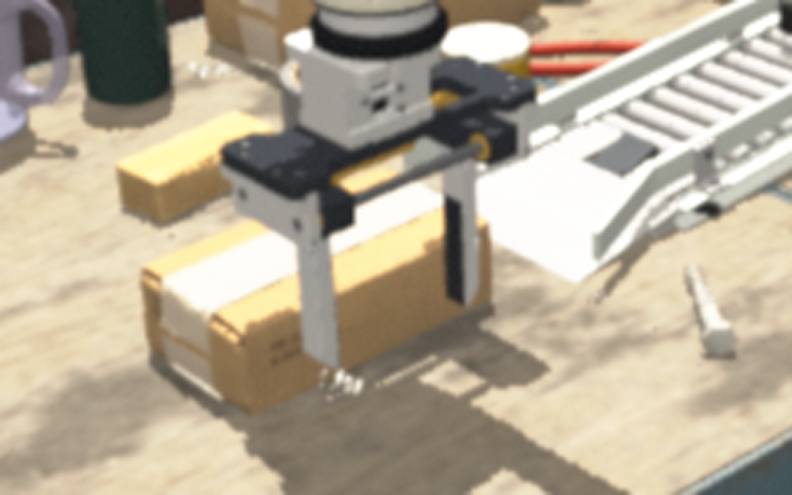

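Contact is on, and the carton has shifted a few mm toward the lane axis. I push 6 mm more, then back off.

Emit:
step_arm --pt "2 0 0 0 0 0 1" --pt "4 0 0 0 0 0 1" --pt "5 0 0 0 0 0 1" --pt "5 0 0 0 0 0 1" --pt "-10 0 0 0 0 0 1" --pt "-40 0 0 0 0 0 1" --pt "-60 0 -20 0 0 0 1" --pt "-80 0 -100 0 0 0 0.5" --pt "-80 0 -130 0 0 0 0.5"

```text
clock: 4.05
tool_pos: [0.3828, 0.1277, 0.3402]
orientation: [1.0, 0.031, -0.001, 0.0]
force: [0.8, -0.1, 0.2]
grip_width: 0.868
```

```bash
python3 - <<'E'
from h import *
import cv2
show()
a=ctrl.read_camera("top");cv2.imwrite("pics/topf3.png",a)
cv2.imwrite("pics/top3.png",cv2.resize(a[180:300,100:260],None,fx=5,fy=5,interpolation=cv2.INTER_CUBIC))
E
```

```text
t 4.05 tip [0.3823 0.1275 0.1412] lane(l,w) [-0.1414 -0.1462] R [[0.998, 0.062, -0.003], [0.062, -0.998, -0.001], [-0.003, 0.0, -1.0]] F [ 0.78 -0.08  0.19] grip 0.868
```

View pics/top3.png

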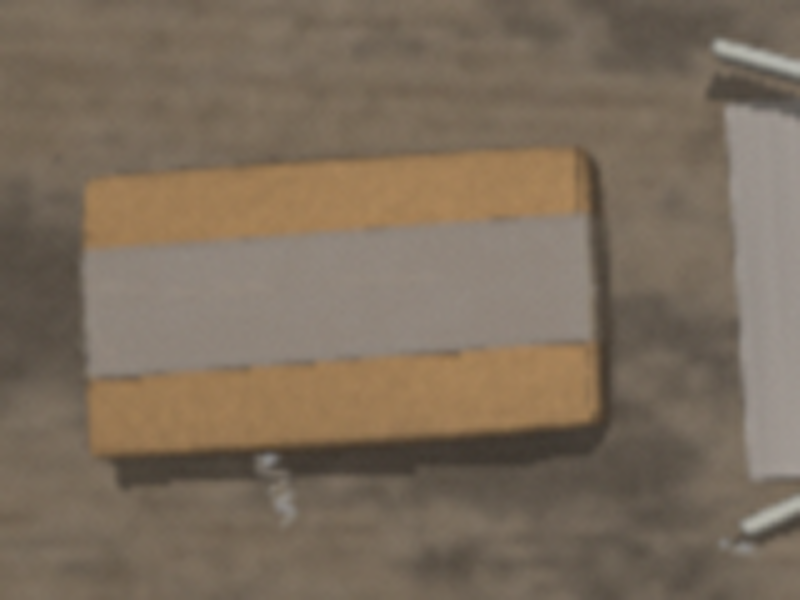

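```bash
python3 - <<'E'
from h import *
c1=lambda p:(p[0]/5+100-.4,p[1]/5+180-.4)
C=np.array([at("top",c1(p),.06) for p in[(87,180),(587,148),(602,425),(93,456)]])
e=(C[1]+C[2]-C[0]-C[3])/2; print(C.mean(0),inl(C.mean(0)),"yaw",np.arctan2(e[1],e[0]),[np.round(inl(c),4) for c in C], np.arctan2(d[1],d[0]))
R=Rt(-d,-.3)
delta(R,[*lane(-.285,-.0),.12])
E
```

```text
[0.53044317 0.13783301 0.06      ] (np.float64(-0.1424710652197269), np.float64(0.0023229724283308243)) yaw -1.5150126604424987 [array([-0.2352,  0.0538]), array([-0.0496,  0.0531]), array([-0.0495, -0.0496]), array([-0.2356, -0.0479])] -1.5084586051289033
tcp [0.5156 0.3387 0.3101] delta mm [ 143.2 -201.9   43.2] rot [-0.2249 -0.249  -1.5602]
```

Carton is now 2 mm off the axis, with yaw within 0.007 rad. I go behind it with the tool tilted so the tips lead.

Emit:
step_arm --pt "0 -100 -10 0 0 0 0.55" --pt "143 -202 30 -0.225 -0.249 -1.56 0.55" --pt "143 -202 30 -0.225 -0.249 -1.56 0.55" --pt "143 -202 30 -0.225 -0.249 -1.56 0.55" --pt "143 -202 30 -0.225 -0.249 -1.56 0.55" --pt "143 -202 30 -0.225 -0.249 -1.56 0.55" --pt "143 -202 30 -0.225 -0.249 -1.56 0.55" --pt "143 -202 30 -0.225 -0.249 -1.56 0.55" --pt "143 -202 30 -0.225 -0.249 -1.56 0.55" --pt "143 -202 30 -0.225 -0.249 -1.56 0.55" --pt "143 -202 30 -0.225 -0.249 -1.56 0.55" --pt "143 -202 30 -0.225 -0.249 -1.56 0.55"

```text
clock: 5.3
tool_pos: [0.5148, 0.3387, 0.3094]
orientation: [0.674, 0.723, -0.109, 0.105]
force: [0.2, 0.1, -0.2]
grip_width: 0.554
```

```bash
python3 - <<'E'
from h import *
show();print(ctrl.state()["joint_pos"].round(2))
R=Rt(-d,-.3)
delta(R,[*lane(-.275,-.0),.12])
delta(R,[*lane(-.275,-.0),.018])
E
```

```text
t 5.3 tip [0.5158 0.2793 0.1195] lane(l,w) [-0.2846 -0.0035] R [[-0.068, 0.998, 0.005], [0.952, 0.067, -0.298], [-0.298, -0.016, -0.955]] F [ 0.24  0.07 -0.22] grip 0.554
[ 0.55  0.33  1.29 -0.26  1.68  0.48]
tcp [0.5162 0.3287 0.3101] delta mm [-9.8  0.7  2.3] rot [-0.0137  0.0024  0.0088]
tcp [0.5162 0.3287 0.2081] delta mm [20.6  2.3 99.7] rot [-0.0137  0.0024  0.0088]
```

Emit:
step_arm --pt "0 1 40 -0.014 0.002 0.009 0.55" --pt "15 2 75 -0.014 0.002 0.009 0.55" --pt "21 2 93 -0.014 0.002 0.009 0.55" --pt "21 2 100 -0.014 0.002 0.009 0.55" --pt "21 2 100 -0.014 0.002 0.009 0.55"

```text
clock: 5.8
tool_pos: [0.5154, 0.3284, 0.2069]
orientation: [0.679, 0.719, -0.103, 0.109]
force: [0.3, -0.0, 0.2]
grip_width: 0.557
```

```bash
python3 - <<'E'
from h import *
show();R=Rt(-d,-.3)
for l,z in((-.27,.018),(-.24,.018),(-.15,.018),(-.1,.018)): delta(R,[*lane(l,0),z])
E
```

```text
t 5.8 tip [0.5186 0.2695 0.0169] lane(l,w) [-0.2746 -0.0013] R [[-0.055, 0.998, 0.016], [0.953, 0.057, -0.296], [-0.297, -0.001, -0.955]] F [ 0.31 -0.03  0.17] grip 0.557
tcp [0.5165 0.3237 0.2081] delta mm [-4.9  0.8  0.3] rot [-0.0024  0.0011 -0.0047]
tcp [0.5184 0.2937 0.2081] delta mm [-33.6   1.    9.2] rot [-0.0024  0.0011 -0.0047]
tcp [0.524  0.2039 0.2081] delta mm [-119.5    1.5   35.9] rot [-0.0024  0.0011 -0.0047]
tcp [0.5271 0.154  0.2081] delta mm [-167.3    1.7   50.7] rot [-0.0024  0.0011 -0.0047]
```

Emit:
step_arm --pt "-10 1 3 -0.002 0.001 -0.005 0.55" --pt "-19 1 5.8 -0.002 0.001 -0.005 0.55" --pt "-24 1 7.4 -0.002 0.001 -0.005 0.55" --pt "-29 1 9 -0.002 0.001 -0.005 0.55" --pt "-34 1 10.5 -0.002 0.001 -0.005 0.55" --pt "-39 1 12.1 -0.002 0.001 -0.005 0.55" --pt "-44 1 13.6 -0.002 0.001 -0.005 0.55" --pt "-49 1 15.2 -0.002 0.001 -0.005 0.55" --pt "-54 1 16.7 -0.002 0.001 -0.005 0.55" --pt "-59 1 18.3 -0.002 0.001 -0.005 0.55"

```text
clock: 6.8
tool_pos: [0.5201, 0.2682, 0.21]
orientation: [0.677, 0.721, -0.098, 0.108]
force: [0.5, 5.8, 2.7]
grip_width: 0.551
```

```bash
python3 - <<'E'
from h import *
import cv2
show();R=Rt(-d,-.3)
a=ctrl.read_camera("top")
cv2.imwrite("pics/top4.png",cv2.resize(a[170:310,100:320],None,fx=3.6,fy=3.6,interpolation=cv2.INTER_CUBIC))
for l,z in((-.2,.018),(-.15,.018),(-.1,.018)): delta(R,[*lane(l,0),z])
E
```

```text
t 6.8 tip [0.5248 0.2109 0.0195] lane(l,w) [-0.2157  0.0012] R [[-0.059, 0.998, 0.023], [0.956, 0.063, -0.288], [-0.289, 0.005, -0.957]] F [0.49 5.81 2.73] grip 0.551
tcp [0.5209 0.2538 0.2081] delta mm [-12.4  -0.2   5.7] rot [ 0.005  -0.0055 -0.0011]
tcp [0.524  0.2039 0.2081] delta mm [-60.3  -0.2  20.2] rot [ 0.005  -0.0055 -0.0011]
tcp [0.5271 0.154  0.2081] delta mm [-108.1   -0.2   34.7] rot [ 0.005  -0.0055 -0.0011]
```

View pics/top4.png

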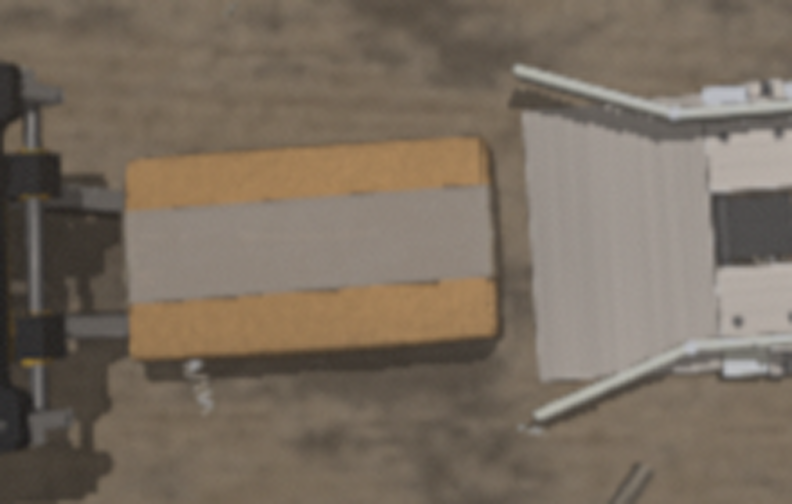

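Both fingers sit on the carton's rear end, and it points squarely into the mouth, 10–15 mm short of the ramp foot. I keep pushing.

Emit:
step_arm --pt "-5 0 2 0.005 0 0 0.55" --pt "-10 0 3.5 0.005 0 0 0.55" --pt "-15 0 5 0.005 0 0 0.55" --pt "-20 0 6.5 0.005 0 0 0.55" --pt "-25 0 8 0.005 0 0 0.55" --pt "-30 0 9.5 0.005 0 0 0.55" --pt "-35 0 11 0.005 0 0 0.55" --pt "-40 0 12.5 0.005 0 0 0.55" --pt "-45 0 14 0.005 0 0 0.55" --pt "-50 0 15.5 0.005 0 0 0.55" --pt "-55 0 17 0.005 0 0 0.55"

```text
clock: 7.95
tool_pos: [0.5238, 0.2111, 0.21]
orientation: [0.678, 0.721, -0.1, 0.107]
force: [0.3, 7.8, 3.4]
grip_width: 0.551
```

```bash
python3 - <<'E'
from h import *
import cv2
show();R=Rt(-d,-.3)
a=ctrl.read_camera("top")
cv2.imwrite("pics/top5.png",cv2.resize(a[170:310,140:360],None,fx=3.6,fy=3.6,interpolation=cv2.INTER_CUBIC))
for l,z in((-.15,.018),(-.1,.018)): delta(R,[*lane(l,0),z])
E
```

```text
t 7.95 tip [0.5276 0.1538 0.0194] lane(l,w) [-0.1585  0.0004] R [[-0.059, 0.998, 0.019], [0.956, 0.062, -0.288], [-0.289, 0.001, -0.957]] F [0.31 7.79 3.39] grip 0.551
tcp [0.524  0.2039 0.2081] delta mm [-5.5 -0.3  3.6] rot [ 0.0005 -0.0058 -0.001 ]
tcp [0.5271 0.154  0.2081] delta mm [-53.4  -0.2  18.1] rot [ 0.0005 -0.0058 -0.001 ]
```

View pics/top5.png

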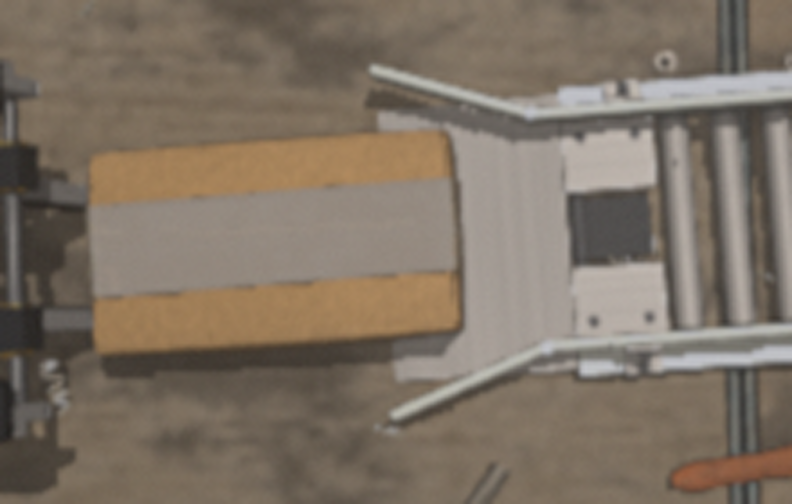

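Carton's leading end is halfway up the ramp and inside the mouth, about 2 mm toward the upper bar. I continue with a small correction.

Emit:
step_arm --pt "-5 -0.5 2 0 -0.005 0 0.55" --pt "-10 -1 3.5 0 -0.005 0 0.55" --pt "-15 -1.5 5 0 -0.005 0 0.55" --pt "-20 -2 6.5 0 -0.005 0 0.55" --pt "-25 -2 8 0 -0.005 0 0.55" --pt "-30 -2 9.5 0 -0.005 0 0.55" --pt "-35 -2 11 0 -0.005 0 0.55" --pt "-40 -2 12.5 0 -0.005 0 0.55" --pt "-45 -2 14 0 -0.005 0 0.55" --pt "-50 -2 15.5 0 -0.005 0 0.55"

```text
clock: 9.0
tool_pos: [0.5249, 0.1585, 0.2095]
orientation: [0.677, 0.721, -0.102, 0.109]
force: [0.0, 7.3, 1.8]
grip_width: 0.55
```

```bash
python3 - <<'E'
from h import *
import cv2
show();R=Rt(-d,-.3)
a=ctrl.read_camera("top")
cv2.imwrite("pics/top6.png",cv2.resize(a[170:310,170:390],None,fx=3.6,fy=3.6,interpolation=cv2.INTER_CUBIC))
a=ctrl.read_camera("scene")
cv2.imwrite("pics/sc6.png",cv2.resize(a[150:330,170:400],None,fx=3.3,fy=3.3,interpolation=cv2.INTER_CUBIC))
for l,z in((-.1,.018),(-.04,.018)): delta(R,[*lane(l,0),z])
E
```

```text
t 9.0 tip [0.5286 0.1    0.0193] lane(l,w) [-0.1049 -0.0019] R [[-0.059, 0.998, 0.018], [0.954, 0.062, -0.294], [-0.294, 0.0, -0.956]] F [0.04 7.27 1.83] grip 0.55
tcp [0.5271 0.154  0.2081] delta mm [-3.4  1.9  2.4] rot [-0.0003  0.0004 -0.0011]
tcp [0.5308 0.0941 0.2081] delta mm [-60.7   2.   20.1] rot [-0.0003  0.0004 -0.0011]
```

View pics/top6.png

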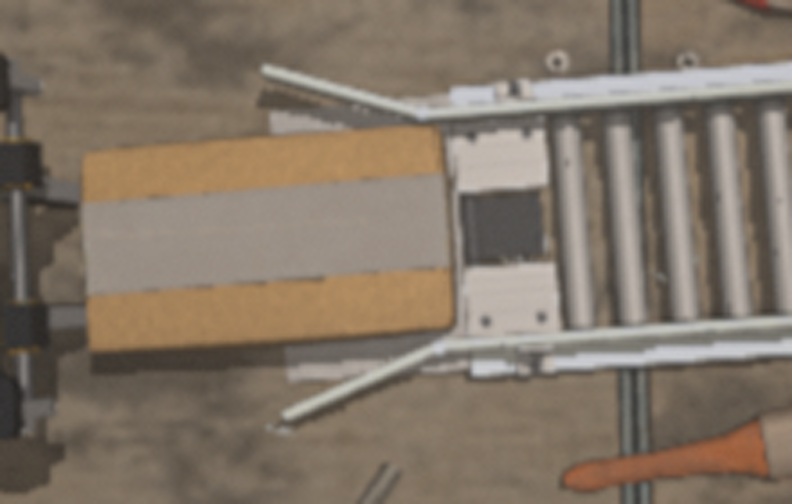

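View pics/sc6.png

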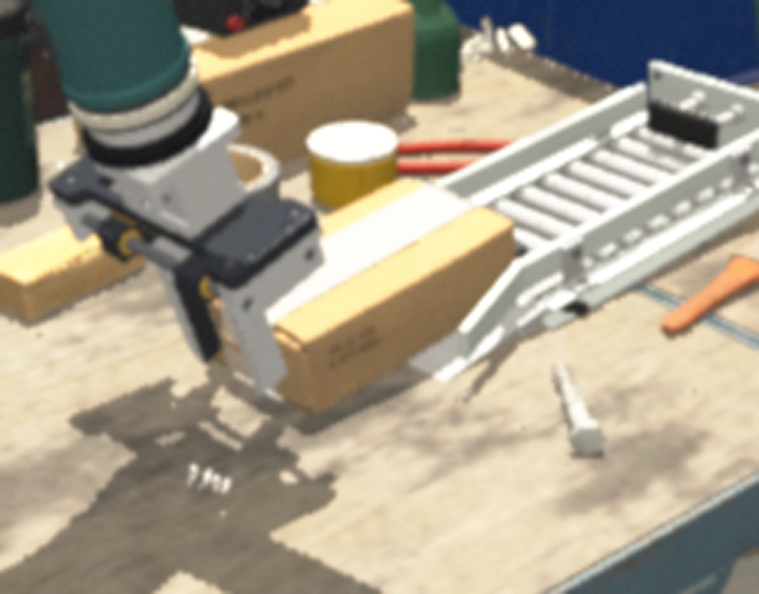

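The carton's nose lies between the parallel bars, centred and aligned, and the box is pitched only by the ramp. I continue.

Emit:
step_arm --pt "-5 0 2 0 0 0 0.55" --pt "-10 0 3.5 0 0 0 0.55" --pt "-15 0 5 0 0 0 0.55" --pt "-20 1 6.6 0 0 0 0.55" --pt "-25 1 8.2 0 0 0 0.55" --pt "-30 1 9.8 0 0 0 0.55" --pt "-35 1 11.4 0 0 0 0.55" --pt "-40 1 13 0 0 0 0.55" --pt "-45 1 14.5 0 0 0 0.55" --pt "-50 1 16 0 0 0 0.55" --pt "-55 1 17.5 0 0 0 0.55"

```text
clock: 10.2
tool_pos: [0.5294, 0.1009, 0.2092]
orientation: [0.677, 0.72, -0.102, 0.109]
force: [-1.4, 7.1, 3.2]
grip_width: 0.549
```

```bash
python3 - <<'E'
from h import *
import cv2
show();R=Rt(-d,-.3)
a=ctrl.read_camera("top")
cv2.imwrite("pics/top7.png",cv2.resize(a[170:310,220:440],None,fx=3.6,fy=3.6,interpolation=cv2.INTER_CUBIC))
a=ctrl.read_camera("scene")
cv2.imwrite("pics/sc7.png",cv2.resize(a[150:330,170:400],None,fx=3.3,fy=3.3,interpolation=cv2.INTER_CUBIC))
for l,z in((-.01,.020),(.04,.029),(.09,.038)): delta(R,[*lane(l,0),z])
E
```

```text
t 10.2 tip [0.533  0.0423 0.0191] lane(l,w) [-0.047 -0.001] R [[-0.059, 0.998, 0.018], [0.954, 0.062, -0.294], [-0.295, 0.0, -0.956]] F [-1.39  7.1   3.16] grip 0.549
tcp [0.5327 0.0642 0.2101] delta mm [-34.8   1.1   9.7] rot [-0.0005  0.0008 -0.0012]
tcp [0.5358 0.0143 0.2191] delta mm [-85.3   1.1  16. ] rot [-0.0005  0.0008 -0.0012]
tcp [ 0.5389 -0.0356  0.2281] delta mm [-135.7    1.2   22.2] rot [-0.0005  0.0008 -0.0012]
```

View pics/top7.png

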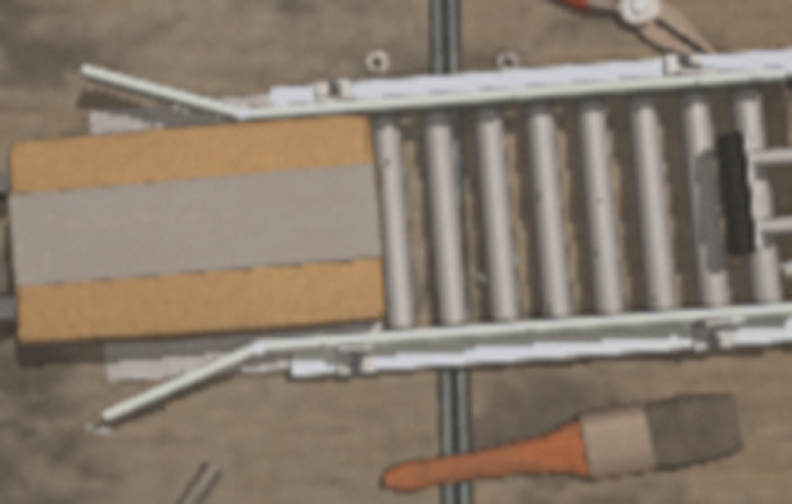

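View pics/sc7.png

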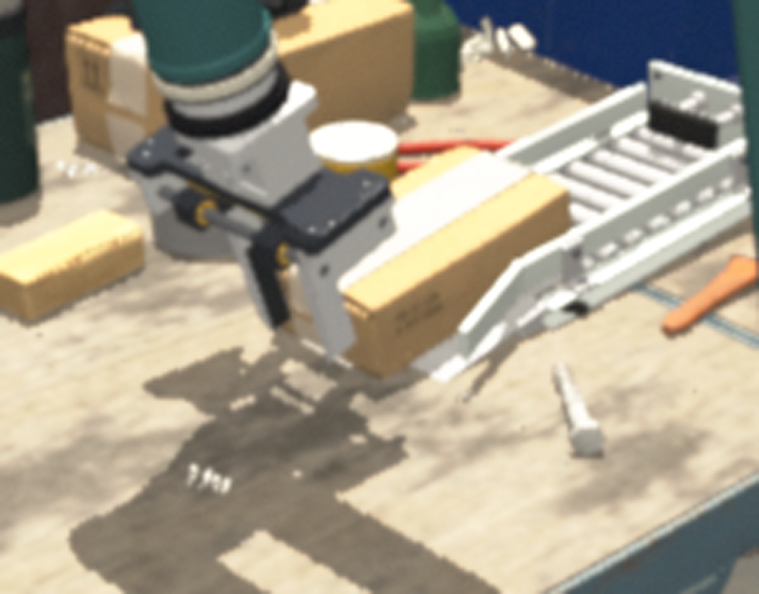

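Carton is straight between the bars with its nose at the first roller. I climb the ramp with it now.

Emit:
step_arm --pt "-5 0 1.6 0 0 0 0.55" --pt "-10 0 3.1 0 0 0 0.55" --pt "-15 0 4.5 0 0 0 0.55" --pt "-20 0 5.8 0 0 0 0.55" --pt "-25 0 7.2 0 0 0 0.55" --pt "-30 0 8.5 0 0 0 0.55" --pt "-35 0 9.7 0 0 0 0.55" --pt "-40 0 10.3 0 0 0 0.55" --pt "-45 0 11 0 0 0 0.55" --pt "-50 0 11.6 0 0 0 0.55" --pt "-55 0 12.2 0 0 0 0.55"

```text
clock: 11.4
tool_pos: [0.5325, 0.0449, 0.2132]
orientation: [0.677, 0.72, -0.103, 0.108]
force: [-0.9, 8.0, 1.8]
grip_width: 0.546
```

```bash
python3 - <<'E'
from h import *
import cv2
show();R=Rt(-d,-.3)
a=ctrl.read_camera("top")
cv2.imwrite("pics/top8.png",cv2.resize(a[170:310,250:470],None,fx=3.6,fy=3.6,interpolation=cv2.INTER_CUBIC))
a=ctrl.read_camera("scene")
cv2.imwrite("pics/sc8.png",cv2.resize(a[130:310,200:430],None,fx=3.3,fy=3.3,interpolation=cv2.INTER_CUBIC))
for l,z in((.02,.026),(.04,.029),(.09,.038),(.12,.0395)): delta(R,[*lane(l,0),z])
E
```

```text
t 11.4 tip [ 0.5358 -0.0135  0.023 ] lane(l,w) [ 0.009  -0.0018] R [[-0.059, 0.998, 0.016], [0.954, 0.061, -0.294], [-0.294, -0.002, -0.956]] F [-0.86  7.96  1.81] grip 0.546
tcp [0.5346 0.0342 0.2161] delta mm [-10.6   1.4   0.4] rot [-0.0019  0.0002 -0.0011]
tcp [0.5358 0.0143 0.2191] delta mm [-30.5   1.4   3.5] rot [-0.0019  0.0002 -0.0011]
tcp [ 0.5389 -0.0356  0.2281] delta mm [-81.    1.5   9.7] rot [-0.0019  0.0002 -0.0011]
tcp [ 0.5408 -0.0656  0.2296] delta mm [-110.1    1.5   17.1] rot [-0.0019  0.0002 -0.0011]
```

View pics/top8.png

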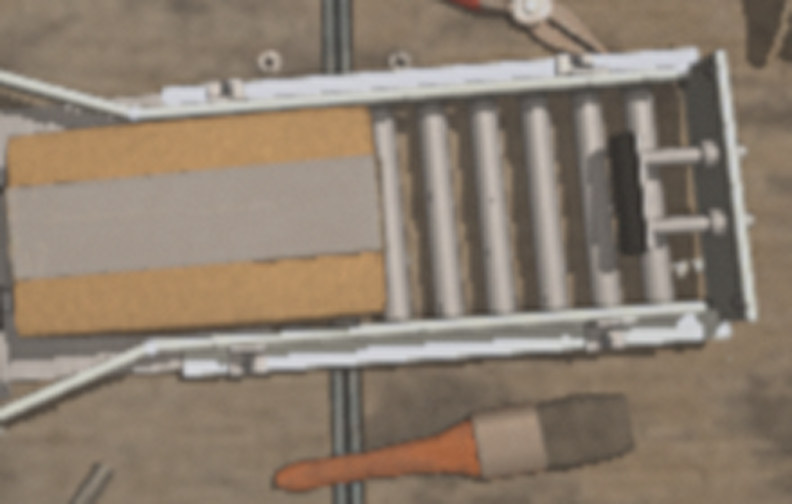

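View pics/sc8.png

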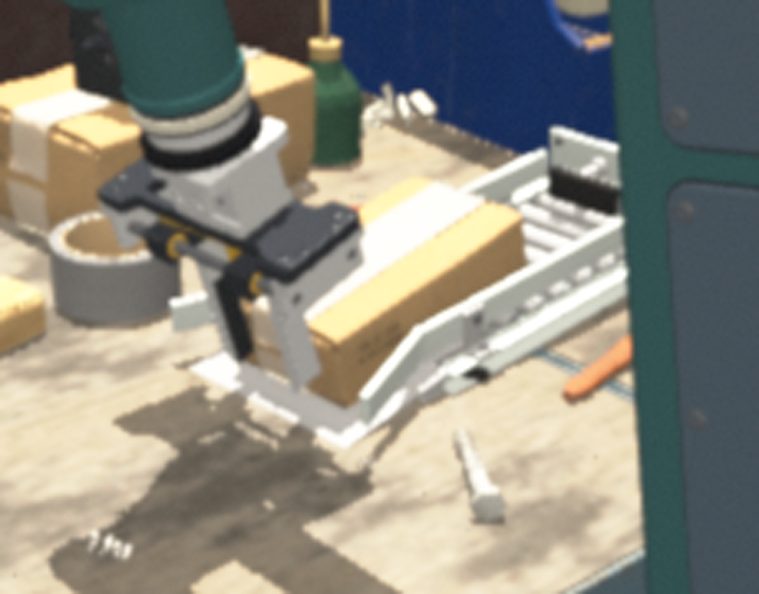

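Emit:
step_arm --pt "-5 0.5 0.6 0 0 0 0.55" --pt "-10 1 1.1 0 0 0 0.55" --pt "-15 1 1.7 0 0 0 0.55" --pt "-20 1 2.3 0 0 0 0.55" --pt "-25 1 2.9 0 0 0 0.55" --pt "-30 1 3.5 0 0 0 0.55" --pt "-35 1 4.1 0 0 0 0.55" --pt "-40 1 4.7 0 0 0 0.55" --pt "-45 1 5.3 0 0 0 0.55" --pt "-50 1 5.9 0 0 0 0.55" --pt "-55 1 6.5 0 0 0 0.55"

```text
clock: 12.6
tool_pos: [0.5367, -0.011, 0.2226]
orientation: [0.677, 0.72, -0.105, 0.109]
force: [0.8, 1.9, -1.6]
grip_width: 0.551
```

```bash
python3 - <<'E'
from h import *
import cv2
show();R=Rt(-d,-.3)
a=ctrl.read_camera("top")
cv2.imwrite("pics/top9.png",cv2.resize(a[170:310,260:480],None,fx=3.6,fy=3.6,interpolation=cv2.INTER_CUBIC))
a=ctrl.read_camera("scene")
cv2.imwrite("pics/sc9.png",cv2.resize(a[130:310,200:430],None,fx=3.3,fy=3.3,interpolation=cv2.INTER_CUBIC))
for l,z in((.09,.038),(.11,.04),(.125,.042),(.1385,.0430)): delta(R,[*lane(l,0),z])
E
```

```text
t 12.6 tip [ 0.5396 -0.0705  0.0328] lane(l,w) [ 0.066  -0.0015] R [[-0.06, 0.998, 0.015], [0.952, 0.061, -0.299], [-0.299, -0.004, -0.954]] F [ 0.75  1.86 -1.58] grip 0.551
tcp [ 0.5389 -0.0356  0.2281] delta mm [-24.6   0.7   2.1] rot [-0.0047  0.0053 -0.0009]
tcp [ 0.5402 -0.0556  0.2301] delta mm [-44.2   0.8   6.2] rot [-0.0047  0.0053 -0.0009]
tcp [ 0.5411 -0.0706  0.2321] delta mm [-59.2   0.8   8.8] rot [-0.0047  0.0053 -0.0009]
tcp [ 0.542  -0.084   0.2331] delta mm [-72.3   0.8  11.9] rot [-0.0047  0.0053 -0.0009]
```

View pics/top9.png

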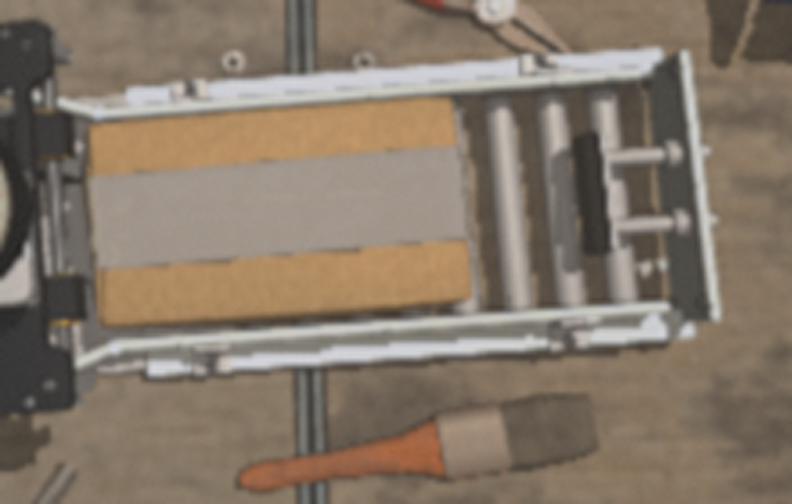

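View pics/sc9.png

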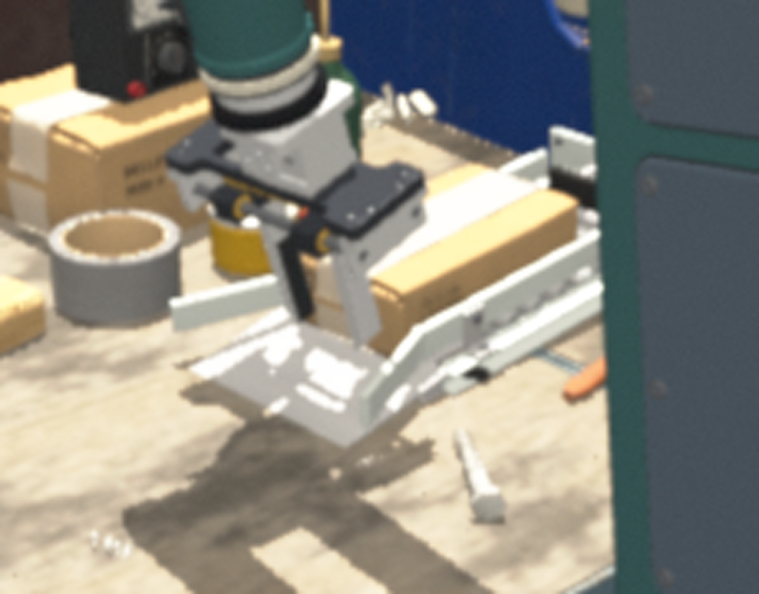

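Carton has tipped onto the deck and rides on the rollers. Push force is low at about 2 N. I compute the gap to the buffer while continuing short of it.

```bash
python3 - <<'E'
from h import *
c=lambda p:(p[0]/3.6+260-.36,p[1]/3.6+170-.36)
print("lead",[np.round(inl(at("top",c(p),.086)),4) for p in((456,97),(471,300))])
print("trail",[np.round(inl(at("top",c(p),.076)),4) for p in((89,122),(102,325))])
print("buf top front",[np.round(inl(at("top",c(p),.066)),4) for p in((574,135),(584,253))])
E
```

```text
lead [array([0.2615, 0.0517]), array([ 0.2588, -0.0505])]
trail [array([0.0759, 0.053 ]), array([ 0.0751, -0.0499])]
buf top front [array([0.3257, 0.0304]), array([ 0.3242, -0.0305])]
```

Emit:
step_arm --pt "-4 0.5 0.2 0 0 0 0.55" --pt "-8 0.5 0.4 0 0 0 0.55" --pt "-12 0.5 0.7 0 0 0 0.55" --pt "-16 0.5 1.1 0 0 0 0.55" --pt "-20 0.5 1.6 0 0 0 0.55" --pt "-24 0.5 2.1 0 0 0 0.55" --pt "-28 0.5 2.8 0 0 0 0.55" --pt "-32 0.5 3.6 0 0 0 0.55" --pt "-36 0.5 4.4 0 0 0 0.55" --pt "-40 0.5 5.2 0 0 0 0.55" --pt "-44 0.5 6.1 0 0 0 0.55"

```text
clock: 13.8
tool_pos: [0.5401, -0.0547, 0.2301]
orientation: [0.677, 0.72, -0.105, 0.109]
force: [-0.0, 1.3, -0.8]
grip_width: 0.553
```

```bash
python3 - <<'E'
from h import *
import cv2
show();R=Rt(-d,-.3)
a=ctrl.read_camera("top")
cv2.imwrite("pics/top10.png",cv2.resize(a[170:310,260:480],None,fx=3.6,fy=3.6,interpolation=cv2.INTER_CUBIC))
a=ctrl.read_camera("scene")
cv2.imwrite("pics/sc10.png",cv2.resize(a[130:310,200:430],None,fx=3.3,fy=3.3,interpolation=cv2.INTER_CUBIC))
for l,z in((.11,.04),(.125,.042),(.13,.0425),(.1385,.0430)): delta(R,[*lane(l,0),z])
E
```

```text
t 13.8 tip [ 0.5431 -0.1142  0.0402] lane(l,w) [ 0.1099 -0.0008] R [[-0.059, 0.998, 0.015], [0.952, 0.061, -0.299], [-0.299, -0.004, -0.954]] F [-0.02  1.3  -0.82] grip 0.553
tcp [ 0.5402 -0.0556  0.2301] delta mm [-0.4 -0.1  0.4] rot [-0.0035  0.0052 -0.0007]
tcp [ 0.5411 -0.0706  0.2321] delta mm [-15.3  -0.    3. ] rot [-0.0035  0.0052 -0.0007]
tcp [ 0.5414 -0.0756  0.2326] delta mm [-20.2  -0.    4.1] rot [-0.0035  0.0052 -0.0007]
tcp [ 0.542  -0.084   0.2331] delta mm [-28.5  -0.    6.1] rot [-0.0035  0.0052 -0.0007]
```

View pics/top10.png

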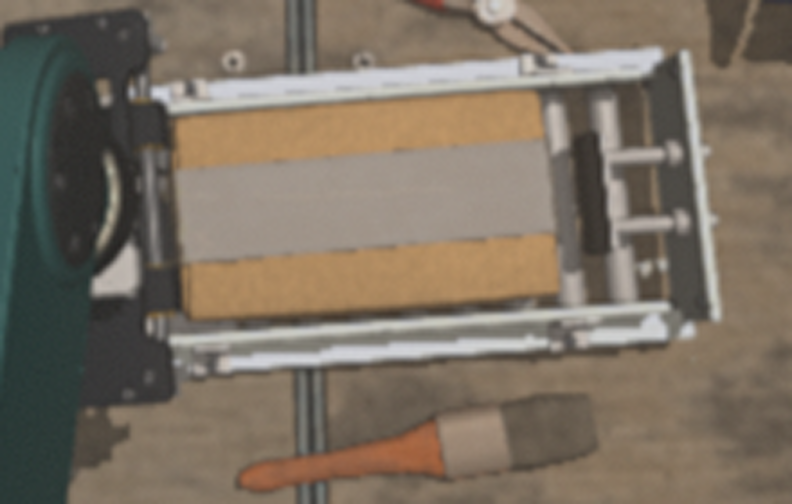

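View pics/sc10.png

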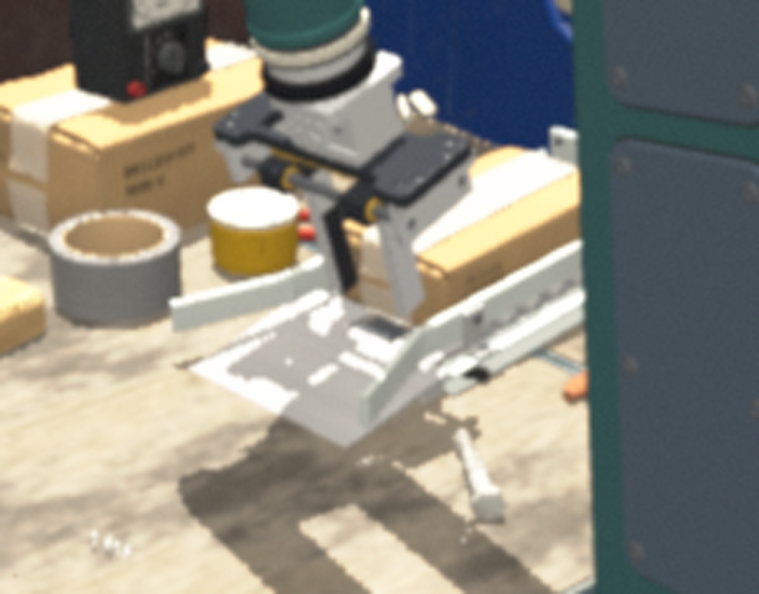

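The carton is on the deck with the stop visible under the gap between the fingers. About 20 mm of gap to the buffer remains, so I slow down.

Emit:
step_arm --pt "-3 0 0.6 0 0 0 0.55" --pt "-6 0 1.2 0 0 0 0.55" --pt "-9 0 1.8 0 0 0 0.55" --pt "-11 0 2.2 0 0 0 0.55" --pt "-13 0 2.6 0 0 0 0.55" --pt "-14 0 2.8 0 0 0 0.55"

```text
clock: 14.5
tool_pos: [0.541, -0.0688, 0.2315]
orientation: [0.677, 0.72, -0.105, 0.109]
force: [-0.3, 1.0, -2.5]
grip_width: 0.554
```

Emit:
step_arm --pt "-1 0 0.2 0 0 0 0.55" --pt "-2 0 0.4 0 0 0 0.55" --pt "-2 0 0.4 0 0 0 0.55"

```text
clock: 14.8
tool_pos: [0.5411, -0.0707, 0.2318]
orientation: [0.677, 0.72, -0.105, 0.109]
force: [-0.4, 0.5, -0.7]
grip_width: 0.555
```

Emit:
step_arm --pt "-1 0 0.2 0 0 0 0.55" --pt "-2 0 0.4 0 0 0 0.55" --pt "-2 0 0.4 0 0 0 0.55"

```text
clock: 15.1
tool_pos: [0.5412, -0.0727, 0.2319]
orientation: [0.677, 0.72, -0.105, 0.109]
force: [0.2, 1.4, -1.1]
grip_width: 0.549
```

```bash
python3 - <<'E'
from h import *
show()
E
```

```text
t 15.1 tip [ 0.5441 -0.1322  0.0421] lane(l,w) [ 0.1279 -0.0009] R [[-0.059, 0.998, 0.015], [0.952, 0.061, -0.299], [-0.299, -0.004, -0.954]] F [ 0.16  1.41 -1.08] grip 0.549
```

Emit:
step_arm --pt "-1 0 0.2 0 0 0 0.55" --pt "-2 0 0.4 0 0 0 0.55" --pt "-2 0 0.4 0 0 0 0.55"

```text
clock: 15.4
tool_pos: [0.5413, -0.0747, 0.2322]
orientation: [0.677, 0.72, -0.105, 0.109]
force: [0.1, 1.3, -0.4]
grip_width: 0.55
```

Emit:
step_arm --pt "-1 0 0.2 0 0 0 0.55" --pt "-2 0 0.4 0 0 0 0.55" --pt "-2 0 0.4 0 0 0 0.55"

```text
clock: 15.7
tool_pos: [0.5414, -0.0765, 0.2323]
orientation: [0.677, 0.72, -0.105, 0.109]
force: [-0.7, 2.4, -1.4]
grip_width: 0.55
```

Emit:
step_arm --pt "-1 0 0.2 0 0 0 0.55" --pt "-2 0 0.4 0 0 0 0.55" --pt "-2 0 0.4 0 0 0 0.55"

```text
clock: 16.0
tool_pos: [0.5416, -0.0784, 0.2324]
orientation: [0.677, 0.72, -0.105, 0.109]
force: [0.2, 4.4, -2.2]
grip_width: 0.551
```

Buffer contact has started, as the force rises from 1.3 to 4.4 N. I look before the last few mm.

```bash
python3 - <<'E'
from h import *
import cv2
show()
a=ctrl.read_camera("top")
cv2.imwrite("pics/top11.png",cv2.resize(a[190:290,390:470],None,fx=6,fy=6,interpolation=cv2.INTER_CUBIC))
a=ctrl.read_camera("scene")
cv2.imwrite("pics/sc11.png",cv2.resize(a[190:260,280:380],None,fx=7,fy=7,interpolation=cv2.INTER_CUBIC))
E
```

```text
t 16.0 tip [ 0.5445 -0.1378  0.0425] lane(l,w) [ 0.1335 -0.0008] R [[-0.06, 0.998, 0.015], [0.953, 0.061, -0.298], [-0.298, -0.004, -0.954]] F [ 0.24  4.4  -2.22] grip 0.551
```

View pics/top11.png

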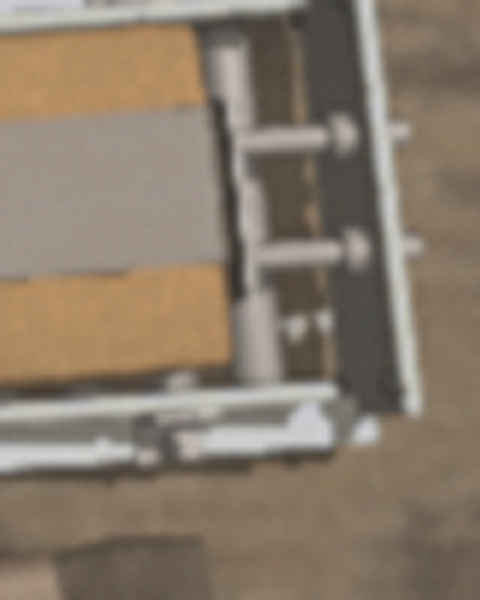

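View pics/sc11.png

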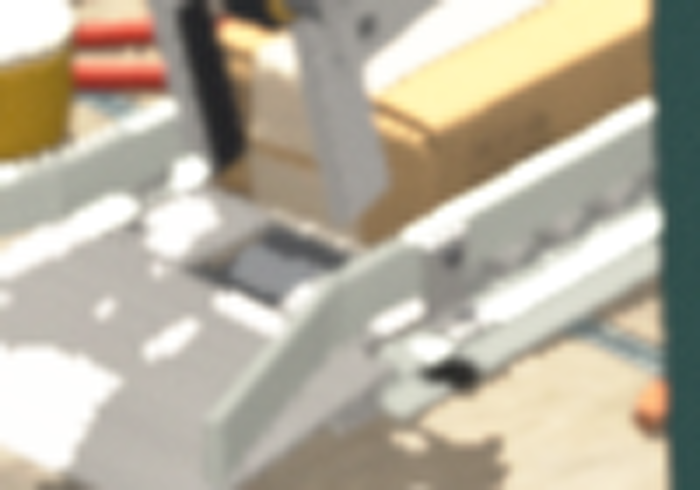

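The carton's top view shows it touching the buffer, and the stop is still pressed down beneath it in the scene view. I press a few mm more in 1 mm steps.

Emit:
step_arm --pt "-1 0 0.2 0 0 0 0.55" --pt "-2 0 0.4 0 0 0 0.55" --pt "-2 0 0.4 0 0 0 0.55"

```text
clock: 16.4
tool_pos: [0.5417, -0.0804, 0.2326]
orientation: [0.677, 0.72, -0.105, 0.109]
force: [0.1, 5.5, -2.6]
grip_width: 0.55
```

Emit:
step_arm --pt "-1 0 0.2 0 0 0 0.55" --pt "-1 0 0.2 0 0 0 0.55" --pt "-1 0 0.2 0 0 0 0.55"

```text
clock: 16.7
tool_pos: [0.5417, -0.0813, 0.2326]
orientation: [0.677, 0.72, -0.105, 0.109]
force: [-0.7, 5.2, -2.8]
grip_width: 0.547
```

```bash
python3 - <<'E'
from h import *
import cv2
show()
a=ctrl.read_camera("top")
cv2.imwrite("pics/top12.png",cv2.resize(a[190:290,390:470],None,fx=6,fy=6,interpolation=cv2.INTER_CUBIC))
a=ctrl.read_camera("scene")
cv2.imwrite("pics/sc12.png",cv2.resize(a[190:260,280:380],None,fx=7,fy=7,interpolation=cv2.INTER_CUBIC))
E
```

```text
t 16.7 tip [ 0.5447 -0.1405  0.0427] lane(l,w) [ 0.1362 -0.0008] R [[-0.06, 0.998, 0.015], [0.953, 0.061, -0.298], [-0.298, -0.004, -0.955]] F [-0.69  5.16 -2.75] grip 0.547
```

View pics/sc12.png

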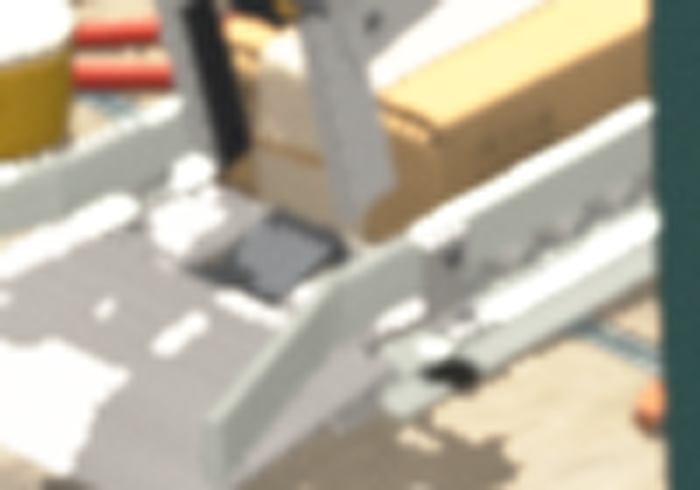

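View pics/top12.png

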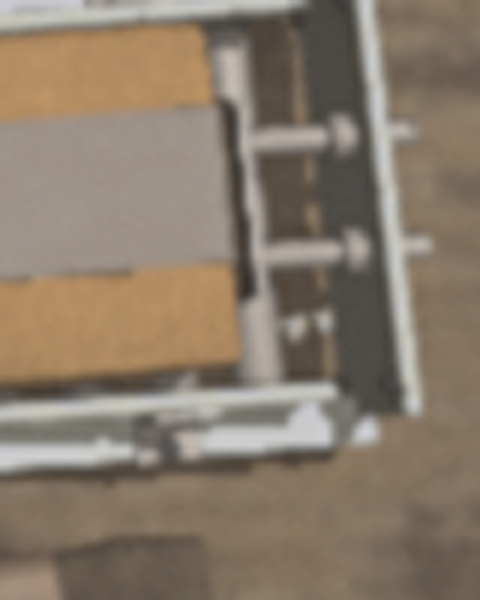

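The stop's surface has visibly risen: its lit face is larger than before, and the force dropped slightly from 5.5 to 5.2 N. I add 1.5 mm for margin, then check again.

Emit:
step_arm --pt "-0.8 0 0.2 0 0 0 0.55" --pt "-1.6 0 0.3 0 0 0 0.55" --pt "-1.6 0 0.3 0 0 0 0.55" --pt "-1.6 0 0.3 0 0 0 0.55"

```text
clock: 17.2
tool_pos: [0.5418, -0.0827, 0.2327]
orientation: [0.677, 0.72, -0.104, 0.108]
force: [0.9, 5.7, -2.3]
grip_width: 0.55
```

```bash
python3 - <<'E'
from h import *
import cv2
show()
a=ctrl.read_camera("scene")
b=cv2.imread("pics/scene0.png")
cv2.imwrite("pics/sc13.png",np.vstack([cv2.resize(x[205:245,290:370],None,fx=7,fy=7,interpolation=cv2.INTER_CUBIC) for x in(a,b)]))
E
```

```text
t 17.2 tip [ 0.5447 -0.1418  0.0427] lane(l,w) [ 0.1375 -0.0009] R [[-0.06, 0.998, 0.015], [0.953, 0.061, -0.297], [-0.297, -0.004, -0.955]] F [ 0.85  5.68 -2.3 ] grip 0.55
```

View pics/sc13.png

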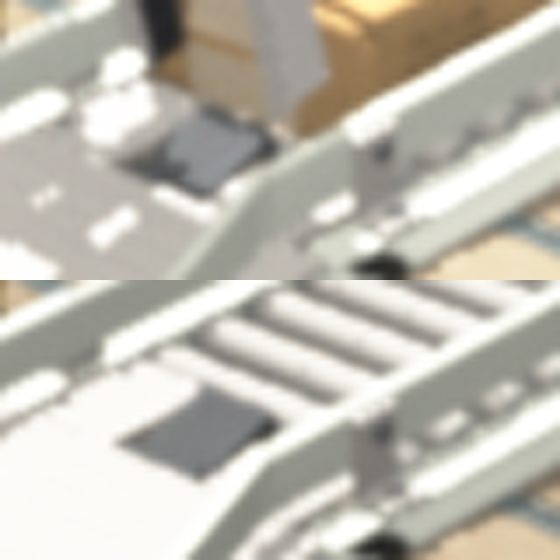

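The stop's outline now matches its initial "up" shape (corner about (270,145) against (275,140), top (205,110) in both). I let go by backing off slowly.

Emit:
step_arm --pt "1 0 -0.3 0 0 0 0.55" --pt "2 0 -0.6 0 0 0 0.55" --pt "3 0 -0.9 0 0 0 0.55" --pt "4 0 -1.2 0 0 0 0.55" --pt "5 0 -1.5 0 0 0 0.55" --pt "7 0 -2.2 0 0 0 0.55" --pt "10 0 -4 0 0 0 0.55" --pt "18 0 -10 0 0 0 0.55" --pt "30 0 -30 0 0 0 0.55" --pt "45 0 -70 0 0 0 0.55" --pt "60 0 -110 0 0 0 0.55" --pt "90 0 -140 0 0 0 0.55"

```text
clock: 18.45
tool_pos: [0.5347, 0.0448, 0.3439]
orientation: [0.678, 0.719, -0.104, 0.112]
force: [0.7, 0.4, 0.2]
grip_width: 0.551
```

Emit:
step_arm --pt "40 0 -20 0 0 0 0.55" --pt "80 0 -40 0 0 0 0.55" --pt "120 0 -40 0 0 0 0.55" --pt "150 0 -40 0 0 0 0.55" --pt "150 0 -40 0 0 0 0.55" --pt "150 0 -40 0 0 0 0.55"

```text
clock: 19.05
tool_pos: [0.5247, 0.1997, 0.3333]
orientation: [0.676, 0.721, -0.105, 0.11]
force: [0.5, -0.4, 0.3]
grip_width: 0.551
```

```bash
python3 - <<'E'
from h import *
import cv2
show()
a=ctrl.read_camera("scene");t=ctrl.read_camera("top")
cv2.imwrite("pics/scenef.png",a)
cv2.imwrite("pics/sc14.png",cv2.resize(a[170:260,260:400],None,fx=5.7,fy=5.7,interpolation=cv2.INTER_CUBIC))
cv2.imwrite("pics/top14.png",cv2.resize(t[170:300,270:470],None,fx=4,fy=4,interpolation=cv2.INTER_CUBIC))
cv2.imwrite("pics/top15.png",t)
E
```

```text
t 19.05 tip [0.5278 0.1399 0.1435] lane(l,w) [-0.1447 -0.0002] R [[-0.061, 0.998, 0.016], [0.952, 0.063, -0.3], [-0.3, -0.003, -0.954]] F [ 0.52 -0.4   0.28] grip 0.551
```

View pics/sc14.png

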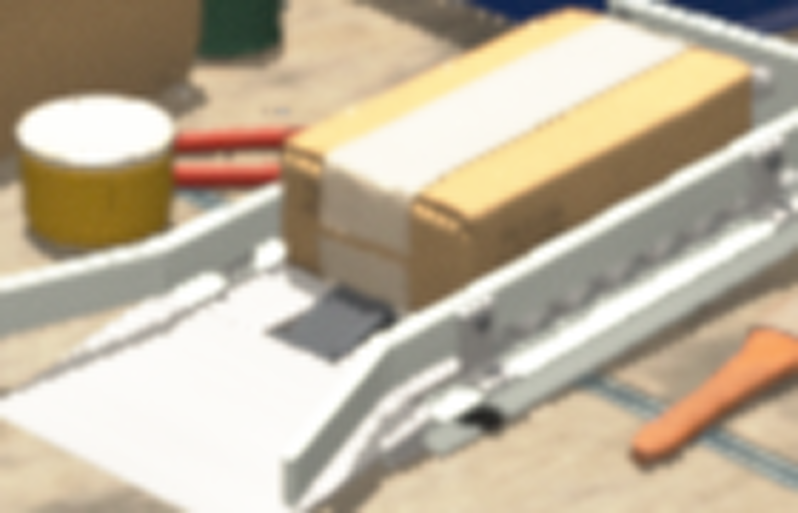

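View pics/top14.png

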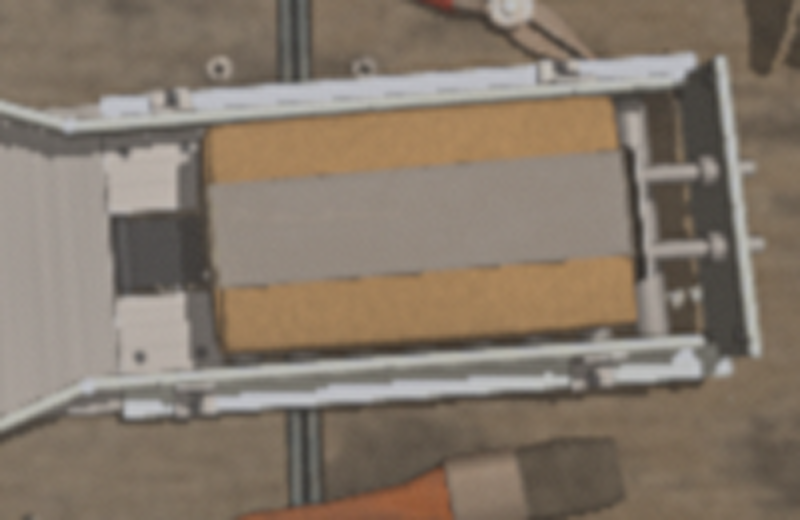

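View pics/top15.png

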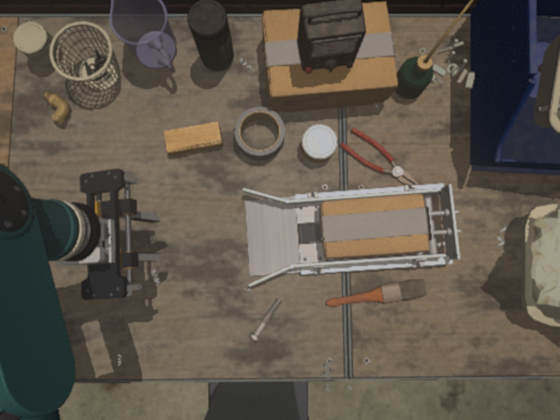

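The scene shows the carton flat on the deck with the stop raised against its rear end at about (360,310). In the top view the buffer rods stick out about 1.7 px (≈3 mm) more than at the start, which is the expected loaded state. The bystanders are in place and the robot is clear, so I hand in.

```bash
python3 - <<'E'
from bench import ctrl
print(ctrl.sign_off(), ctrl.state()["clock"])
E
```

```text
the job is handed in; nothing more can be done
the job is handed in; nothing more can be done
```

The carton is loaded: it lies flat in the lane, held between the raised return stop and the end buffer, with the robot clear. I handed in just after 19 s; sign-off gave no verdict.

- **What I did:** I nudged the carton about 12 mm sideways onto the lane axis. Then I pushed it end-on up the ramp with tilted, part-open fingers on either side of the stop. I pressed it against the buffer in 1 mm steps until the stop sprang up, added about 1.5 mm for margin, and backed off slowly.
- **Forces:** The readings I took during the end-on push were at most about 8 N along the lane, and about 5.7 N at the buffer. By force and tip travel the buffer went in roughly 5 to 7 mm of its 14 mm. The brief sideways nudge read about 9 N, with an unexplained upward force of about 6 N. A picture then showed the carton still flat.
- **Last checks:** With the gripper still pressing, the stop's outline matched its "up" shape from the first picture. After release it still stood raised behind the carton's rear end. The buffer rods stick out about 3 mm further than at the start, as expected for a loaded carton. The other things on the bench look unmoved.
- **Disagreement:** My camera measurement put the buffer face 7 to 9 mm nearer the ramp than the stated 333 mm. I relied on the force and the pictures for the final press.

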